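# Hang the bench scraper on its peg

## Robot

A 6-joint arm with a two-finger parallel gripper is mounted at the origin on the work surface. World frame = base frame: x ahead of the robot, y to its left, z up, the work surface at z = 0. Lengths are in m, angles in rad, forces in N, time in s.
With the tool pointing down it reaches from about 0.4 to 0.925 m from the base axis. Payload 12.5 kg.
Tool frame: the origin (TCP) lies midway between the tips of the shut fingers; the grasp point (between the pads) lies 19 mm behind it; z points along the fingers, y is the line along which they close (so a half turn about z gives the same grasp; the last joint's range is limited). The gripper opens to 95 mm and grips with 3 to 60 N. Pads are 20 mm wide; open, the fingers measure 119 mm over their backs; the gripper's body (75 mm by 180 mm) begins 59 mm behind the grasp point.
Start: joints at [-1.255, 0.491, 1.559, -0, 1.092, -0.106], TCP at [0.256, -0.57, 0.215] pointing down, gripper open.
Joint ranges: [-3.1, 3.1], [-0.84, 2.19], [0.05, 2.79], [-1.13, 4.28], [0.06, 2.93], [-2.69, 2.69]. Speed limits (rad/s): [2.22, 2.22, 2.79, 3.14, 3.14, 3.14].

## Interface

Orientations are given as a unit quaternion [x, y, z, w].
In Python, from station import manip gives the robot as it stands. Calls block until the motion is done:
- manip.reach(position, orientation): joint-space move of the TCP to a pose.
- manip.move_linear(position, frame=None, vel=0.15, f_stop=None): straight line of the TCP; frame=None keeps the orientation; vel is the mean speed in m/s. With f_stop (N) it stops when the force on the tool has changed by that much, and returns True; else False.
- manip.goto_joints(angles): joint-space move.
- manip.command_gripper(opening, effort=None): finger opening in m; effort is the grip in N (None keeps the last); returns when the fingers have stopped.
- manip.dwell(seconds).
- manip.inverse_kinematics(position, orientation): joint angles nearest the present ones, or None.
- manip.sense(): the state.
- manip.snapshot(name): name is "side" or "top"; returns a dict with "img" (400x640x3 uint8, red, green, blue), "mtx" (3x3 intrinsics, pixels), "rvec" (rotation vector, rad) and "tvec" (3), from world to camera coordinates, as OpenCV has them. Camera axes: x right, y down, z forward; pixel columns grow to the right and rows downward; lengths in m; the calibration is good to about 2 mm. A picture is of the moment at which its call begins. There is no depth.
A pose or a line that the arm cannot do raises manip.MotionError and nothing moves.
- manip.sign_off(): hands the job in; it is judged then, once.
The state is a dict: "time_s": time; "joint_pos": joint angles; "joint_vel": joint speeds; "joint_efforts": joint torques, N m; "tcp_pos": TCP position; "tcp_rot": TCP orientation; "ft_force": force on the tool from outside, world axes, zero at the start; "torque": the same for the moment, N m; "width": finger opening in m; "grip_force": force on a finger pad.
Only numpy, scipy, OpenCV 4.12 (cv2) and the standard library are available. Lean on these libraries where they do the work, as an engineer would, in place of code of your own. Each camera call takes 0.05 s, during which the arm holds its last target. There are 200 camera calls.

## Task

Pick up the wooden-handled scraper from its block, turn it end for end without striking the vice, and hang it by its eye on the slimmer of the two pegs of the sloping rack: lead the eye down over the peg while you hold it, do not drop it on. Let go with the scraper fully home, its handle lying on the board and its blade pointing down the slope; leave the tin, the punch and the hammer where they are.

Things in the scene. Friction and masses are not known exactly. Their poses are not given: they have to be found in the camera images.
- scraper: Flat hand scraper 256 mm long, 0.15-0.31 kg, lying across the block, eye towards the robot. Origin under the middle of its balance, on the handle's underside; x towards the eye, z up. Wooden handle x -45 to 65 mm, 26 wide (y), 24 thick (z): grip it across the width. Steel blade 5 thick, 16 wide, ending 30 wide at x -140. 14 mm neck, then a ring eye: 32 outer, 15 hole, z 8 to 16 mm.
- scraper_eye (a point): Centre of the eye's hole, at (100, 0, 12) mm in the scraper's frame, same axes as the scraper.
- scraper_tip (a point): Middle of the blade's free end, at (-140, 0, 12) mm in the scraper's frame, same axes.
- rack: Fixed wooden rack: flat board 300 mm long, 250 wide, 16 thick, rising away from the robot at 40 degrees to the bench. Origin on the bench under the board's centre; x level, uphill. Its upper face is 126 mm high there. Two plain steel pegs 50 mm long, square to the board (leaning 40 degrees from vertical to the robot), stand 85 mm up-slope of the centre, 65 mm left and right; which is where varies.
- slim_socket_root (a point): Foot of the slimmer peg, on the board's face; z square to the board, x up the slope, y across. Peg 12 mm diameter, 50 long, flat end with 1 mm bevel, foot flange 24 by 3 mm. Worn in its socket, it may lean up to 10 degrees about x, tip up to 9 mm off along +y or -y: NOT in this pose, to be seen or felt. About 8 N sideways at the tip moves it. Scraper home: eye centre 12 mm up this z.
- thick_peg: The thicker peg, 22 mm in diameter, 50 mm long, leaning 40 degrees like the other, rigid; too thick for the eye. Origin at its foot on the board's face, axes as the rack's.
- block: Fixed wooden block under the scraper, 90 (x) by 70 (y) by 40 mm high, cork-topped; origin under its centre on the bench.
- vice: Small bench vice fixed beside the block, 108 mm high, about 145 mm long (x) and 84 mm wide (y); origin on the bench under its middle, 125 mm to the side of the block (-y of the block) and 50 mm along the block's x. It is within the swing of the scraper when this is turned low.
- tin: Bystander: closed metal tin, 56 mm diameter, 60 mm high; origin under its centre.
- punch: Bystander: square steel punch lying flat, 110 x 10 x 10 mm; origin under its centre.
- hammer: Bystander: hammer about 220 mm long, lying behind the rack; origin under its middle.

How it is judged:
On the way, in this order (a step that is already met when the one before it is completed fails the run):
1. the scraper is picked up, clear of its block (height (world z) of scraper above 0.07 m and contact force between scraper and the fingers above 0.5 N), for 0.2 s.
2. the eye is led down over the slimmer peg, at least 15 mm past its tip, while the scraper is held (x of scraper_eye in the frame of slim_socket_root between -0.01 and 0.01 m and y of scraper_eye in the frame of slim_socket_root between -0.01 and 0.01 m and z of scraper_eye in the frame of slim_socket_root between 0.004 and 0.035 m and contact force between scraper and the fingers above 0.5 N), for 0.1 s.
At the end, for the whole second after the job is handed in: The eye's centre is within 10 mm of the slimmer peg's nominal axis along both board directions and 4 to 20 mm above the board, the scraper lies flat on the board within 0.17 rad, its blade end is at least 150 mm down the slope from the peg, and it is at rest (under 20 mm/s) (x of scraper_eye in the frame of slim_socket_root between -0.01 and 0.01 m and y of scraper_eye in the frame of slim_socket_root between -0.01 and 0.01 m and z of scraper_eye in the frame of slim_socket_root between 0.004 and 0.02 m and angle between the z axis of scraper and the z axis of slim_socket_root, either way round below 0.17 rad and x of scraper_tip in the frame of slim_socket_root below -0.15 m and linear speed of scraper below 0.02 m/s); the robot touches nothing.
It fails at once if the vice is struck by the scraper or the robot (contact force between vice and scraper above 1.5 N or contact force between vice and the fingers above 1.5 N or contact force between vice and the arm above 1.5 N).
It fails at once if a bystander is displaced by more than 15 mm (distance of any of tin, punch, hammer from where it was at the start of the episode above 0.015 m).
It also fails if it takes over 72 s, if anything falls off the work surface, if the arm or the gripper's body presses on something with over 40 N, if the wrist force passes 120 N, or if a joint passes its speed limit or range.

## Working session

There is one attempt and no reset: what is moved stays moved. The work goes in short steps, each a Python script; the robot and the scene stay as the last script left them, time stands still between calls to the robot, and variables do not carry over. Pictures are saved under pics/ and viewed, at most 10 in all, crops included, and the job is handed in when it is done.

```bash
mkdir -p pics; ls; python3 - <<'E'
from station import manip
import cv2,numpy as np
for n in("side","top"):
    s=manip.snapshot(n); np.savez(f"pics/{n}0.npz",**s)
    cv2.imwrite(f"pics/{n}0.png",s["img"][:,:,::-1])
    R=cv2.Rodrigues(np.array(s["rvec"]))[0]; print(n,s["mtx"],(-R.T@np.array(s["tvec"]).ravel()),R)
print(manip.sense())
E
```

```text
pics
side [[430.64055508   0.         312.88998331]
 [  0.         430.64055508 198.92819621]
 [  0.           0.           1.        ]] [ 0.3610117  -0.70487596  0.71188465] [[ 0.95353668 -0.30107809 -0.01094426]
 [-0.19176223 -0.57850617 -0.79281641]
 [ 0.23236833  0.75807822 -0.60936226]]
top [[372.8540856    0.         317.59808926]
 [  0.         372.8540856  202.91914999]
 [  0.           0.           1.        ]] [ 4.53372595e-01 -1.73582597e-04  9.11141746e-01] [[-0.0099918  -0.99991047 -0.00890009]
 [-0.99303307  0.01096737 -0.1173245 ]
 [ 0.11741161  0.0076658  -0.99305375]]
{'time_s': 0.1, 'joint_pos': array([-1.25463601e+00,  4.91507430e-01,  1.55937401e+00, -1.95602972e-05,
        1.09168440e+00, -1.05594087e-01]), 'joint_vel': array([-0.00010199, -0.00320889, -0.00209263,  0.00046301, -0.00053414,
       -0.00074194]), 'joint_efforts': array([ 1.32932695e-03, -6.13623333e+01, -2.58605236e+01,  6.93635107e-02,
        4.69677988e-02, -3.72705335e-05]), 'tcp_pos': array([ 0.25580718, -0.57002902,  0.21412011]), 'tcp_rot': array([ 9.77846616e-01,  2.09322140e-01, -5.97641604e-05, -4.82986960e-04]), 'ft_force': array([ 0.27988454, -0.17130079,  0.23785642]), 'torque': array([ 0.01579751, -0.06145695,  0.00669484]), 'grip_force': 0.0, 'width': 0.09491549897107095}
```

View pics/side0.png

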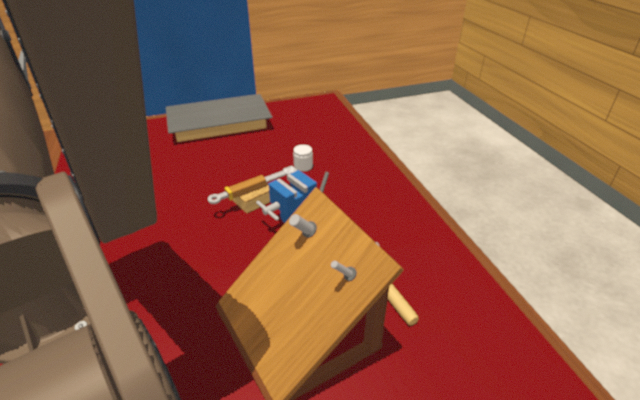

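View pics/top0.png

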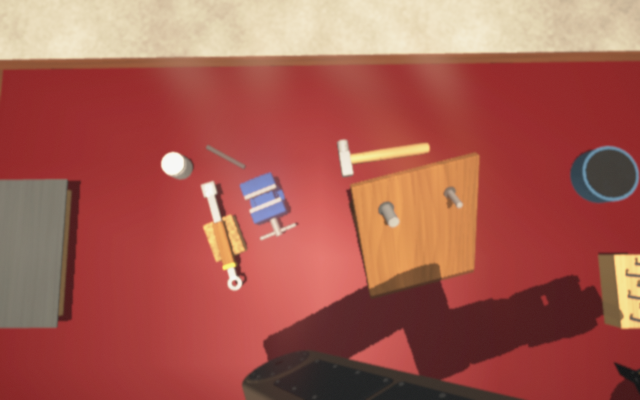

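```bash
python3 - <<'E'
import cv2,numpy as np
t=cv2.imread("pics/top0.png");s=cv2.imread("pics/side0.png")
def crop(im,x,y,w,h,k):
    c=cv2.resize(im[y:y+h,x:x+w],None,fx=k,fy=k,interpolation=cv2.INTER_CUBIC)
    for i in range(0,w,10): cv2.putText(c,str(x+i),(i*k,8),0,.3,(255,255,255),1) if i%20==0 else 0; cv2.line(c,(i*k,10),(i*k,14),(255,255,255),1)
    for j in range(0,h,10): cv2.putText(c,str(y+j),(0,j*k+4),0,.3,(255,255,255),1)
    return c
a=np.hstack([crop(t,190,170,80,130,4)[:520],crop(t,345,145,70,130,4),crop(t,410,145,50+0,130,4)])
cv2.imwrite("pics/c1.png",a[:600,:800])
b=np.vstack([crop(s,200,160,130,62,6)[:372], np.hstack([crop(s,280,200,65,37,6),crop(s,320,250,65,37,6)])])
cv2.imwrite("pics/c2.png",b[:600,:800]);print(a.shape,b.shape)
E
```

```text
(520, 800, 3) (594, 780, 3)
```

View pics/c1.png

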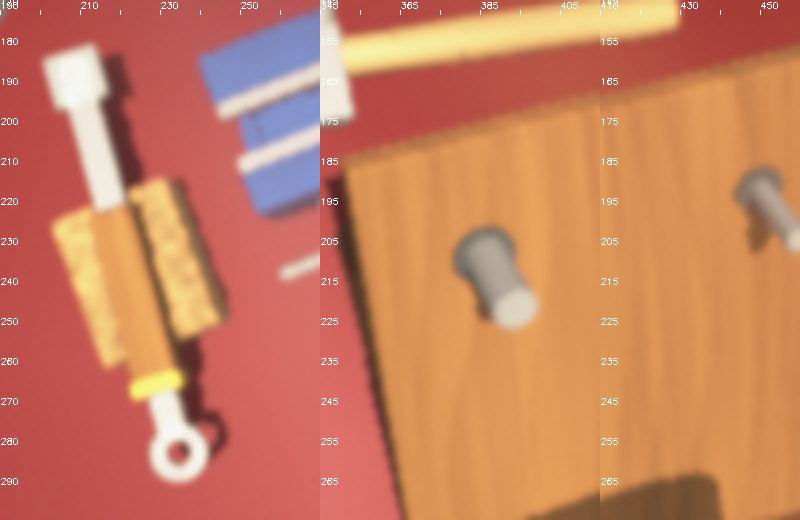

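View pics/c2.png

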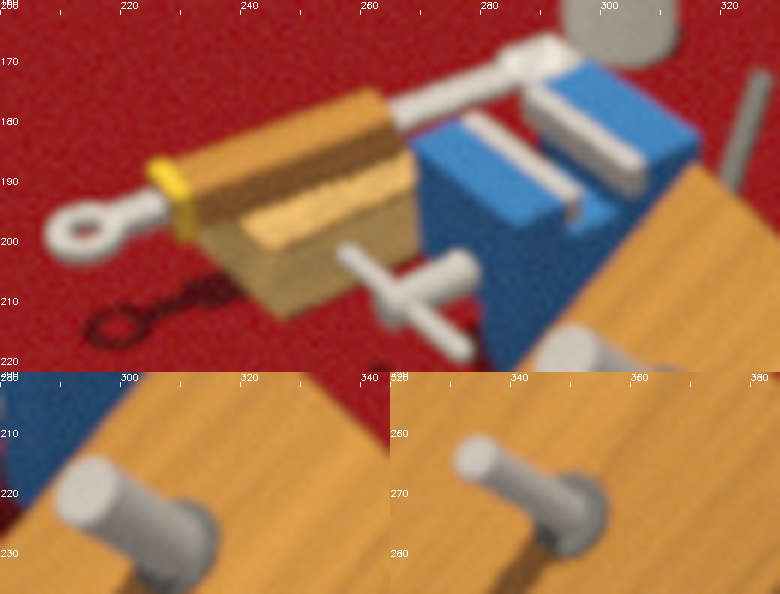

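```bash
cat > h.py <<'E'
import numpy as np,cv2
from scipy.optimize import least_squares
from scipy.spatial.transform import Rotation as Ro
cam={n:dict(np.load(f"pics/{n}0.npz")) for n in("side","top")}
def proj(n,P):
    c=cam[n]; return cv2.projectPoints(np.atleast_2d(P).astype(float),c["rvec"],c["tvec"],c["mtx"],None)[0][:,0]
def tri(ps,pt):
    f=lambda X:np.r_[proj("side",X)[0]-ps,proj("top",X)[0]-pt]
    r=least_squares(f,[.6,0,.1]); return r.x,r.fun
def rackR(yaw): return Ro.from_euler("z",yaw)*Ro.from_euler("y",-40,degrees=True)  # x upslope, z normal
def board(p,u,v,w): return np.array([p[0],p[1],.126])+rackR(p[2]).apply([u,v,w])
E
cat > fit.py <<'E'
from h import *
obs=[("top",(.15,.125,0),(351.2,185.5),1),("top",(.15,-.125,0),(479,154),1),("top",(-.15,-.125,0),(475,270),.5),("top",(-.15,.125,0),(371,294),.5),
("side",(.15,.125,0),(315.8,187.5),1),("side",(.15,-.125,0),(402,268),1),("side",(-.15,.125,0),(220,303),1),
("top",(.085,.065,.05),(393.5,222),2),("side",(.085,.065,.05),(294.2,219.8),2),
("top",(.085,-.065,.003),(449.5,192.5),1),("side",(.085,-.065,.003),(350.3,273.7),1.5),("side",(.085,.065,.003),(311,228.5),1)]
f=lambda p:np.concatenate([w*(proj(n,board(p,*b))[0]-q) for n,b,q,w in obs])
r=least_squares(f,[.7,-.2,.2],loss="soft_l1");print("rack",r.x);print(f(r.x).reshape(-1,2).round(1))
p=r.x; print("slim foot",board(p,.085,-.065,0))
T,res=tri((334.7,264.5),(460,205.5));print("tip",T,res.round(1),"in socket",rackR(p[2]).inv().apply(T-board(p,.085,-.065,0)))
so=[("top",(.1,0,.014),(234.75,283.25),2),("top",(-.14,.015,.0145),(194+6.5,186),1),("top",(-.14,-.015,.0145),(213.5,181.2),1),("side",(.1,0,.014),(214,198),2),
("top",(.065,0,.024),((132+184)/8+190,170+98.2),0.7)]
P=lambda q,b:np.array([q[0],q[1],.04])+Ro.from_euler("z",q[2]).apply(b)
g=lambda q:np.concatenate([w*(proj(n,P(q,b))[0]-o) for n,b,o,w in so])
r2=least_squares(g,[.4,.25,3.3]);q=r2.x;print("scraper",q);print(g(q).reshape(-1,2).round(1))
np.savez("fit.npz",p=p,q=q,T=T)
from station import manip
def pose(o):return Ro.from_matrix(o)
for flip in(0,1):
    y=q[2]+flip*np.pi
    ax=Ro.from_euler("z",y).as_matrix()@np.diag([1,-1,-1]); a=manip.inverse_kinematics([q[0],q[1],.045],Ro.from_matrix(ax).as_quat())
    e=board(p,.085,-.065,.012); R=rackR(p[2]).as_matrix(); tcp=e+R@[-.1,0,-.008]
    b=manip.inverse_kinematics(tcp,Ro.from_matrix(R@np.diag([-1 if flip else 1]+[1 if flip else -1,-1])).as_quat())
    print(flip,a,b)
E
python3 fit.py
```

```text
rack [ 0.48327535 -0.20884691  0.24127767]
[[ 1.1  1. ]
 [ 1.7 -0.3]
 [-0.  -1.1]
 [ 0.1  0.5]
 [ 0.  -1. ]
 [-1.1 -1.1]
 [-1.6 -2.1]
 [ 2.7 -1.9]
 [ 0.1 -0.9]
 [ 1.3 -1.5]
 [-0.7 -0.9]
 [-1.8  0.1]]
slim foot [ 0.56203434 -0.25640558  0.18063695]
tip [ 0.52982968 -0.26115933  0.21676757] [-1.   0.2  0.2 -1.1] in socket [-0.00160141  0.00307904  0.04850892]
scraper [0.47027566 0.22428528 3.43268689]
[[  0.1  -0.6]
 [ 12.6  -4.9]
 [-12.8   3.7]
 [ -1.2   0.3]
 [  0.    0. ]]
0 [ 3.18194089e-01  5.91092619e-01  1.96874291e+00 -4.44089210e-16
  5.81757127e-01 -1.54369647e+00] [-0.93583052  0.50684716  2.13912486  1.32739176  0.65813711 -0.76978757]
1 [ 3.18194089e-01  5.91092619e-01  1.96874291e+00 -4.44089210e-16
  5.81757127e-01  1.59789618e+00] [-0.93583052  0.50684716  2.13912486  1.32739176  0.65813711  2.37180508]
```

```bash
sed -i 's/(-.14,.015,.0145),(194+6.5/(-.14,-.015,.0145),(194+6.5/; s/(-.14,-.015,.0145),(213.5/(-.14,.015,.0145),(213.5/' fit.py
cat >> fit.py <<'E'
F,fr=tri((350.3,273.7),(449.8,193));print("flange",F,fr.round(1),rackR(p[2]).inv().apply(F-board(p,.085,-.065,0)))
T,fr=tri((294.2,219.8),(393.5,222));print("thick tip",rackR(p[2]).inv().apply(T-board(p,.085,.065,0)),fr.round(1))
E
python3 fit.py; cat >> h.py <<'E'
from station import manip
M0=np.diag([1.,-1,-1])
def tq(Rs): return Ro.from_matrix(Rs@M0).as_quat()   # scraper rotation -> tool quaternion
E
python3 - <<'E'
from h import *
d=np.load("fit.npz");q=d["q"]
c=manip.sense()["tcp_pos"]; manip.move_linear(c+[0,0,.22],vel=.25)
Rs=Ro.from_euler("z",q[2]).as_matrix()
manip.reach([q[0],q[1],.40],tq(Rs)); manip.command_gripper(.06)
manip.move_linear([q[0],q[1],.10],vel=.2); 
s=manip.snapshot("top");cv2.imwrite("pics/g0.png",s["img"][:,:,::-1])
print(manip.sense()["time_s"],manip.sense()["tcp_pos"],manip.sense()["joint_pos"])
E
```

```text
rack [ 0.48327535 -0.20884691  0.24127767]
[[ 1.1  1. ]
 [ 1.7 -0.3]
 [-0.  -1.1]
 [ 0.1  0.5]
 [ 0.  -1. ]
 [-1.1 -1.1]
 [-1.6 -2.1]
 [ 2.7 -1.9]
 [ 0.1 -0.9]
 [ 1.3 -1.5]
 [-0.7 -0.9]
 [-1.8  0.1]]
slim foot [ 0.56203434 -0.25640558  0.18063695]
tip [ 0.52982968 -0.26115933  0.21676757] [-1.   0.2  0.2 -1.1] in socket [-0.00160141  0.00307904  0.04850892]
scraper [0.4702465  0.22432412 3.43371591]
[[ 0.1 -0.6]
 [ 0.1 -1.1]
 [-0.5 -0.1]
 [-1.2  0.4]
 [ 0.   0. ]]
0 [ 3.18283119e-01  5.91083977e-01  1.96876644e+00 -4.44089210e-16
  5.81742240e-01 -1.54463646e+00] [-0.93583052  0.50684716  2.13912486  1.32739176  0.65813711 -0.76978757]
1 [ 3.18283119e-01  5.91083977e-01  1.96876644e+00 -4.44089210e-16
  5.81742240e-01  1.59695619e+00] [-0.93583052  0.50684716  2.13912486  1.32739176  0.65813711  2.37180508]
flange [ 0.55931    -0.25621555  0.18046225] [-1.1  0.3  0.2 -1.4] [-0.00210402  0.00083548  0.00153743]
thick tip [-0.00175653  0.00198678  0.04807628] [-0.5  0.1  0.1 -0.5]
6.5 [0.47055731 0.22443485 0.10075202] [ 3.18314232e-01  4.99117053e-01  1.93041721e+00 -4.61165078e-05
  7.10698430e-01 -1.54464591e+00]
```

```bash
python3 - <<'E'
from h import *
d=np.load("fit.npz");q=d["q"]
print(manip.move_linear([q[0],q[1],.046],vel=.06,f_stop=8))
manip.command_gripper(.0,45); s=manip.sense(); print(s["width"],s["grip_force"],s["tcp_pos"])
manip.move_linear([q[0],q[1],.20],vel=.15)
s=manip.sense(); print(s["width"],s["ft_force"],s["torque"])
S={}
for n in("side","top"):
    im=manip.snapshot(n)["img"][:,:,::-1]; cv2.imwrite(f"pics/l_{n}.png",im); S[n]=im
z=[]
for n in S:
    tc=s["tcp_pos"]; u=proj(n,tc)[0].astype(int); x=max(0,u[0]-65);y=max(0,u[1]-65)
    print(n,x,y); z.append(cv2.resize(S[n][y:y+130,x:x+130],(400,400),interpolation=cv2.INTER_CUBIC) if S[n][y:y+130,x:x+130].shape[:2]==(130,130) else np.zeros((400,400,3),np.uint8))
cv2.imwrite("pics/l.png",np.hstack(z)); print(s["time_s"])
E
```

```text
False
0.025984560580707552 45.000633001327515 [0.47024909 0.22435772 0.04606427]
0.025328881394508007 [ 0.90596325 -0.44419735 -2.37461822] [ 0.11960024 -0.16116137  0.0320646 ]
side 177 71
top 138 174
9.375
```

View pics/l.png

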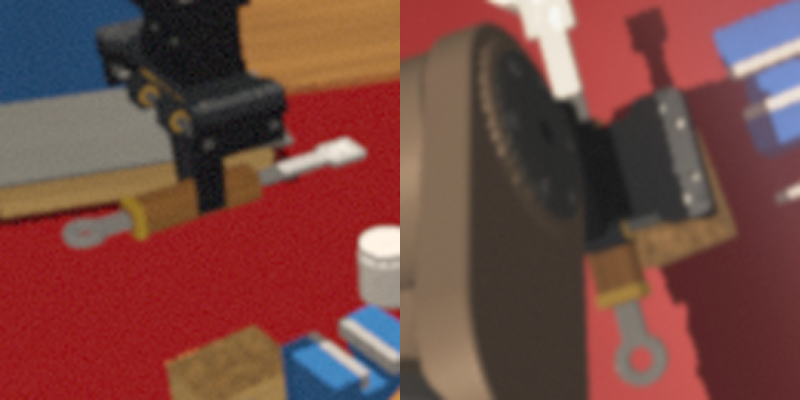

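```bash
python3 - <<'E'
from h import *
s=manip.sense(); X,r=tri((204.3,146.7),(216,290.3)); 
print(Ro.from_quat(s["tcp_rot"]).inv().apply(X-s["tcp_pos"]),r.round(1),"nominal .1,0,-.006")
d=np.load("fit.npz");q=d["q"];p=d["p"]
manip.move_linear([q[0],q[1],.42],vel=.25)
R=rackR(p[2]).as_matrix()
tcp=lambda x,y,z: board(p,.085+x,-.065+y,z)+R@[-.1,0,-.006]
pre=tcp(0,0,.12); j=manip.inverse_kinematics(pre,tq(R)); print(manip.sense()["joint_pos"],j)
h=tcp(0,0,.20); 
print(h,manip.inverse_kinematics(h,tq(R)), manip.inverse_kinematics(h+[0,0,.08],tq(R)))
E
```

```text
[ 0.09845903  0.00057072 -0.00387312] [-0.3  0.   0.  -0.2] nominal .1,0,-.006
[ 3.18269268e-01  1.92248243e-01  1.47435627e+00  8.64676446e-06
  1.47722704e+00 -1.54465047e+00] [-1.09374468  0.31165643  2.13499134  1.03014344  0.81682474 -0.54695479]
[ 0.36656021 -0.30450615  0.26497081] [-1.22002778  0.18635952  2.09274009  0.87270263  0.98640563 -0.43912008] [-1.22002778  0.08247435  1.96905463  0.77933201  1.14118353 -0.24784616]
```

```bash
cat >> h.py <<'E'
d=np.load("fit.npz");p=d["p"];R=rackR(p[2]).as_matrix()
E0=np.array([.0985,.0006,-.004])
def tcp(x,y,z):  # tcp placing the eye centre at socket coords (fit frame)
    return board(p,.085+x,-.065+y,z)-R@M0@E0
def pics(tag,boxes):
    z=[]
    for n in("side","top"):
        im=manip.snapshot(n)["img"][:,:,::-1]; x,y=boxes[n]; cv2.imwrite(f"pics/{tag}_{n}.png",im)
        z.append(cv2.resize(im[y:y+100,x:x+100],(400,400),interpolation=cv2.INTER_CUBIC))
    cv2.imwrite(f"pics/{tag}.png",np.hstack(z))
E
python3 - <<'E'
from h import *
manip.reach(tcp(0,0,.20)+[0,0,.08],tq(R))
manip.move_linear(tcp(0,0,.12),vel=.2)
manip.move_linear(tcp(-.002,.002,.075),vel=.1)
pics("h1",{"side":(290,210),"top":(400,160)})
s=manip.sense(); print(s["time_s"],s["width"],s["ft_force"],s["tcp_pos"]-tcp(-.002,.002,.075))
E
```

```text
14.0917 0.0259802656791115 [-0.40176543 -0.06992737 -3.12151558] [-0.00010247 -0.00038757  0.0006528 ]
```

View pics/h1.png

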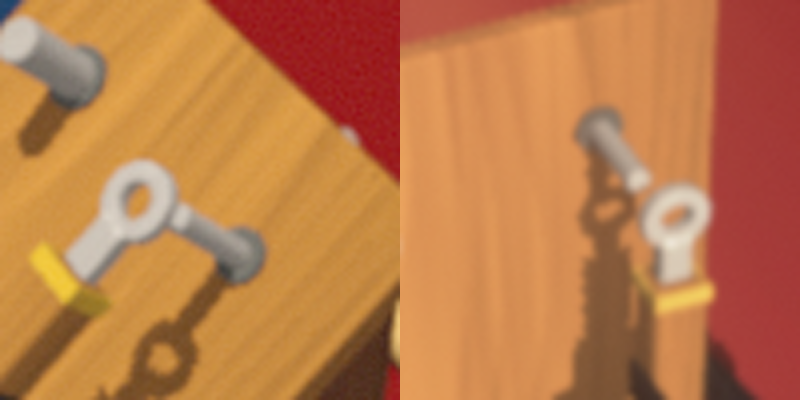

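```bash
python3 - <<'E'
from h import *
o=board(p,.085,-.065,0)
for nm,a,b in(("eye",(324.75,260),(469.25,213.25)),("tip",(334.7,264.5),(459.6,205)),("foot",(350.1,273.7),(449.6,192))):
    X,r=tri(a,b); print(nm,(R.T@(X-o)*1e3).round(1),r.round(1))
s=manip.sense(); print((R.T@(s["tcp_pos"]+R@M0@E0-o)*1e3).round(1))
E
```

```text
eye [-1.6  0.6 78.3] [-0.4  0.1  0.1 -0.4]
tip [-1.5  3.5 47.6] [-0.8  0.2  0.2 -0.9]
foot [-1.7  1.1  0.7] [-0.6  0.1  0.1 -0.7]
[-1.7  1.6 75.6]
```

```bash
python3 - <<'E'
from h import *
manip.move_linear(tcp(-.002,.0045,.060),vel=.05)
pics("h2",{"side":(290,210),"top":(400,160)})
s=manip.sense(); print(s["time_s"],s["width"],s["ft_force"])
E
```

```text
14.6417 0.02550209794145869 [ 0.52364624 -0.45273246 -2.24194568]
```

View pics/h2.png

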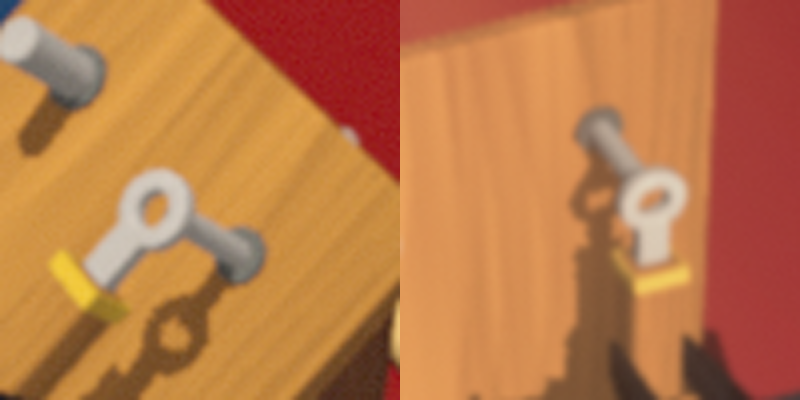

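```bash
python3 - <<'E'
from h import *
o=board(p,.085,-.065,0)
for n in("side","top"):
    im=cv2.imread(f"pics/h2_{n}.png"); x,y=(290,210) if n=="side" else (400,160)
X,r=tri((329,262.2),(463.6,210)); print((R.T@(X-o)*1e3).round(1),r.round(1))
s=manip.sense(); print((R.T@(s["tcp_pos"]+R@M0@E0-o)*1e3).round(1))
# lower gently
c=[-.002,.0048]
for z in (.054,.050,.046,.042):
    hit=manip.move_linear(tcp(c[0],c[1],z),vel=.02,f_stop=4); f=manip.sense()
    print(z,hit,(R.T@f["ft_force"]).round(1),(R.T@(f["tcp_pos"]+R@M0@E0-o)*1e3).round(1))
    if hit: break
E
```

```text
[-2.7  3.4 63.1] [-0.8  0.2  0.1 -0.9]
[-2.   4.5 60. ]
0.054 False [-1.7  0.8 -2.8] [-2.   4.9 53.9]
0.05 False [-2.   0.2 -2.1] [-2.   4.9 49.9]
0.046 False [-2.1 -0.4 -2.3] [-2.   4.9 45.9]
0.042 False [-2.1  0.4 -2.1] [-2.   4.9 41.9]
```

```bash
python3 - <<'E'
from h import *
o=board(p,.085,-.065,0)
for z in (.036,.030,.025,.020,.016,.012,.008,.005):
    hit=manip.move_linear(tcp(-.002,.0023+.055*z,z),vel=.025,f_stop=5); f=manip.sense()
    print(z,hit,(R.T@f["ft_force"]).round(1),(R.T@(f["tcp_pos"]+R@M0@E0-o)*1e3).round(1),f["time_s"])
    if hit: break
pics("h3",{"side":(290,210),"top":(400,160)})
E
```

```text
0.036 False [-1.6 -0.7 -3.2] [-2.   4.4 35.8] 16.5333
0.03 False [-2.3  0.6 -2.7] [-2.1  4.  29.8] 16.925
0.025 False [-1.8 -0.7 -1.8] [-2.   3.8 24.8] 17.275
0.02 False [-1.6 -0.1 -2.1] [-2.   3.5 19.8] 17.625
0.016 False [-2.4  0.1 -2. ] [-2.1  3.2 15.8] 17.9333
0.012 False [-1.5 -0.  -2.8] [-2.   3.  11.8] 18.2417
0.008 True [ 0.8 -0.1  4.2] [-1.9  2.9  9.6] 18.45
```

View pics/h3.png

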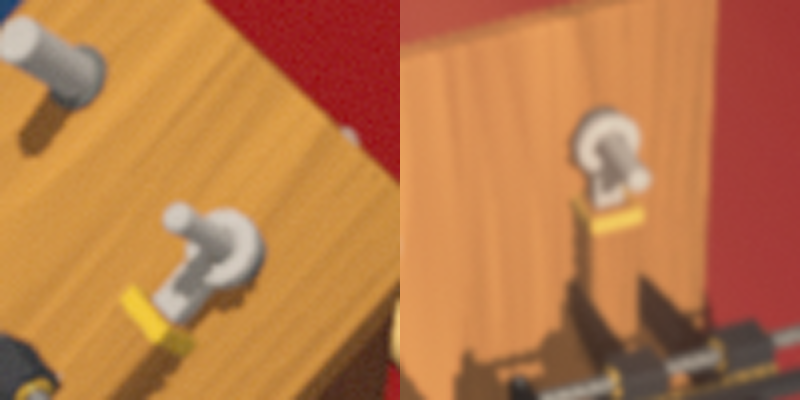

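```bash
python3 - <<'E'
from h import *
o=board(p,.085,-.065,0)
print(manip.move_linear(tcp(-.003,.0027,.005),vel=.02,f_stop=8)); f=manip.sense(); print((R.T@f["ft_force"]).round(1),(R.T@(f["tcp_pos"]+R@M0@E0-o)*1e3).round(1))
manip.dwell(.3); manip.command_gripper(.055); manip.dwell(.3)
c=manip.sense(); print(c["ft_force"].round(1),c["width"])
manip.move_linear(c["tcp_pos"]+R@[0,0,.10],vel=.1); manip.move_linear(c["tcp_pos"]+R@[-.05,0,.16]+[0,0,.05],vel=.2); manip.dwell(.3)
pics("h4",{"side":(240,210),"top":(380,150)}); print(manip.sense()["time_s"])
im=[cv2.imread(f"pics/h4_{n}.png") for n in("side","top")]
cv2.imwrite("pics/h4b.png",np.hstack([cv2.resize(im[0][180:380,200:400],(400,400)),cv2.resize(im[1][120:320,300:500],(400,400))]))
E
```

```text
True
[0.4 0.6 2.8] [-1.9  2.9  8.9]
[-0.1  0.5  0.4] 0.05509716700564039
22.275
```

View pics/h4b.png

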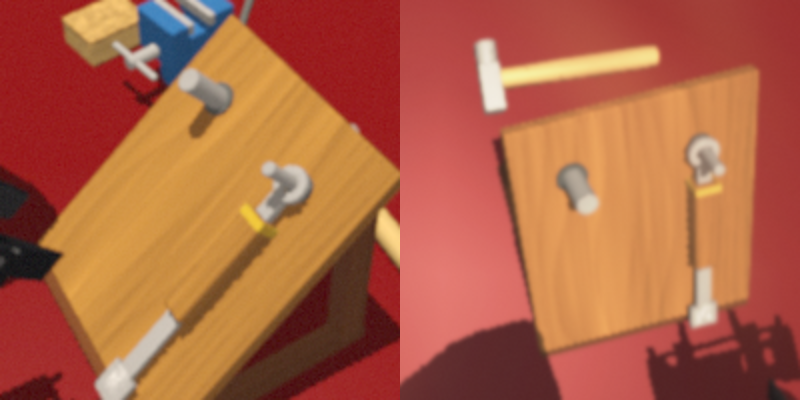

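The scraper is hanging on the slim peg, with its handle on the board and its blade down the slope. The gripper is clear of everything.

```bash
python3 -c "
from station import manip
manip.dwell(.5); print(manip.sign_off())"
```

```text
the job is handed in; nothing more can be done
None
```

The scraper hangs by its eye on the slimmer peg, led down over it while held and released fully home, blade down the slope; I saw no contact with the vice and sent nothing near the tin, punch or hammer, and I handed the job in at about 23 s, with no verdict shown.

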